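# Rake stray parts out from under a low shelf

### The job

A roll of black tape and a white cable connector have got lost under the low clear shelf. Pick up the long-handled scoop, reach it in under the shelf without knocking the shelf, draw both parts out with it so that they lie on the green mat (do not touch them with the fingers), then lay the scoop back down flat on the worktop, off the mat and out from under the shelf. Leave the bottles and the jar standing where they are.

Things in the scene. Friction and masses are not known exactly. Their poses are not given: they have to be found in the camera images.
- scoop: hoe-like drag scoop, 0.16 kg, lying level on its head and a foot at the butt end. Own x runs from grip to head, z up; origin on the worktop under the middle of the orange grip (24 mm wide in y, 26 high, x -60 to 60, z 25 to 51 mm; foot below it at x -58 to -46). Round shaft 10 mm thick, axis at z 38 mm, from grip to head. 334 mm long, balance point about x 30 mm
- scoop_head (a point): middle of the bottom edge of the upright metal blade, on its pulling face, which looks toward the grip (scoop x 270 mm, y 0, z 0). Blade 96 mm wide, 42 high, 4 thick behind this face; two side cheeks 30 high run 22 mm from it toward the grip, 88 mm clear between them
- scoop_grip (a point): centre of the scoop's orange grip (scoop x 0, z 38 mm)
- scoop_butt (a point): bottom of the scoop's foot at its butt end (scoop x -58 mm, z 0)
- shelf: fixed low shelf: clear board 200 mm deep (own x) by 290 wide (own y), blue trim on its front edge; underside 105 mm above the worktop, top 115. Origin on the worktop under the board's centre. Open front at x -100 mm (own -x); rear closed by a clear panel, inner face at x 87 mm; 10 mm posts at the corners (y +-135, x -88 and 90 mm)
- mat: green mat with a yellow border, flat on the worktop (under 2 mm, nothing catches on it), in front of the shelf's open front; 180 mm along own x x 260 mm along own y, origin at its centre, axes parallel to the shelf's, x pointing toward the shelf
- tape: roll of black tape lying flat, 58 mm across, 19 mm high; starts under the shelf; origin at the centre of its underside. No hole to hook: treat it as a solid disc
- connector: white cable connector box, 36 (own x) x 96 (own y) x 34 mm high; starts under the shelf with its long side roughly along the shelf's depth; origin at the centre of its underside
- navy_bottle: white bottle with navy cap, 58 mm across, 130 mm high, standing on the shelf near its rear; bystander; origin at the centre of its underside
- amber_bottle: amber bottle with red cap, 55 mm across, 108 mm high, standing on the worktop beyond the mat; bystander; origin at the centre of its underside
- cream_jar: white jar with black cap, 78 mm across, 76 mm high, standing on the worktop behind the shelf; bystander; origin at the centre of its underside

How it is judged (in metres and radians):
On the way, in this order (a step that is already met when the one before it is completed fails the run):
1. the scoop's head is in under the shelf (x of scoop_head in the frame of shelf between -0.06 and 0.1 m and y of scoop_head in the frame of shelf between -0.14 and 0.14 m and height (world z) of scoop_head below 0.09 m), for 0.1 s.
2. both parts are out on the mat (x of tape in the frame of mat between -0.09 and 0.09 m and y of tape in the frame of mat between -0.13 and 0.13 m and x of connector in the frame of mat between -0.09 and 0.09 m and y of connector in the frame of mat between -0.13 and 0.13 m), for 0.2 s.
At the end, for the whole second after the job is handed in: The centres of the tape and of the connector lie over the mat (180 x 260 mm), both at rest on it; the scoop is released and lies flat on the worktop (within 12 mm of its resting height, tilt under 0.12 rad), with its head, grip and butt outside the mat and its head not under the shelf (all of step 2 and height (world z) of each of tape, connector below 0.04 m and linear speed of each of tape, connector, scoop below 0.02 m/s and height (world z) of scoop between -0.012 and 0.012 m and angle between scoop's own z axis and vertical below 0.12 rad and (x of scoop_head in the frame of mat below -0.09 m or y of scoop_head in the frame of mat below -0.13 m or y of scoop_head in the frame of mat above 0.13 m) and (x of scoop_grip in the frame of mat below -0.09 m or y of scoop_grip in the frame of mat below -0.13 m or y of scoop_grip in the frame of mat above 0.13 m) and (x of scoop_butt in the frame of mat below -0.09 m or y of scoop_butt in the frame of mat below -0.13 m or y of scoop_butt in the frame of mat above 0.13 m) and (x of scoop_head in the frame of shelf below -0.1 m or y of scoop_head in the frame of shelf below -0.145 m or y of scoop_head in the frame of shelf above 0.145 m)); the robot touches nothing.
It fails at once if the scoop knocks against the shelf (over 6 N; a light brush is forgiven) (contact force between scoop and shelf above 6 N).
It fails at once if the robot knocks against the shelf (over 6 N) (contact force between any of the fingers, the arm and shelf above 6 N).
It fails at once if the fingers or the arm touch one of the parts (over 1 N) (contact force between any of the fingers, the arm and tape above 1 N or contact force between any of the fingers, the arm and connector above 1 N).
It fails at once if a bottle or the jar is moved by more than 25 mm or tipped (distance of any of navy_bottle, amber_bottle, cream_jar from where it was at the start of the episode above 0.025 m or angle between any of navy_bottle, amber_bottle, cream_jar's own z axis and vertical above 0.3 rad).
It also fails if it takes over 67 s, if anything falls off the work surface, if the arm or the gripper's body presses on something with over 40 N, if the wrist force passes 120 N, or if a joint passes its speed limit or range.

### The arm

A 6-joint arm with a two-finger parallel gripper is mounted at the origin on a cart in front of the work surface, level with it; the furniture and walls round the work are solid. World frame = base frame: x ahead of the robot, y to its left, z up, the work surface at z = 0. Lengths are in mm, angles in degrees, forces in N, time in s.
With the tool pointing down it reaches from about 300 to 850 mm from the base axis. Payload 4.2 kg.
Tool frame: the origin (TCP) lies at the very end of the fingers, on their centre line; the grasp point (between the pads) lies 19 mm behind it (env.grip_depth is the distance from the TCP to the grasp point, in mm); z points along the fingers, y is the line along which they close (so a half turn about z gives the same grasp; the last joint's range is limited). The gripper opens to 91 mm and grips with 3 to 60 N. Pads are 32 mm wide; open, the fingers measure 118 mm over their backs; the gripper's body (76 mm by 178 mm) begins 60 mm behind the grasp point.
Start: joints at [71.734, 18.312, 89.639, -0, 72.044, -1.146], TCP at [169.267, 549.538, 213.976] pointing down, gripper open.
Joint ranges: [-177.97, 177.97], [-48.28, 115.42], [12.27, 149.76], [-77.06, 257.06], [2.81, 150.46], [-146.56, 146.56]. Speed limits (degrees/s): [147.25, 147.25, 180, 180, 180, 180].

### API

Orientations are given as [roll, pitch, yaw] about the fixed x, y, z axes, in that order (R = Rz(yaw) Ry(pitch) Rx(roll)).
In Python, from workcell import env, cams gives the robot as it stands.
- The arm moves only by the tool apply_moves, never from a script. Its argument "deltas" is a list of rows, each a list of 5 numbers: the shift along the tool's x, y, z in m, then the turn about the tool's z in rad, then the opening, from -1 (shut) to 1 (fully open), so that 0 is half open. In form: [[tx, ty, tz, roll, gripper], ...]. A call has 1 to 5 rows; each row is the pose to reach, as a shift and turn from the pose commanded when the call began, along the tool's axes at that moment; what a row does not reach only later rows make up. A row lasts 1/10 s, in which the tool goes at most 50 mm and 8.59 degrees, less where a joint would pass 70% of its speed; a pose out of reach is approached as far as the arm can. A call with a gripper value outside its range is refused whole. The fingers move at their own pace and stop on an object; "grip_force" is the grip in N (left out, the last holds). Time passes only in rows, so rows that repeat a pose let the fingers close. It gives the time, the measured TCP pose, the force, the opening and the grip force at its end, in the units of the state.
- env.state(): the state, without advancing time (a new reading comes with each control period).
- cams.grab_frame(name): name is "scene" or "top" or "wrist"; returns the picture (384x512x3 uint8, blue, green, red); there is no depth.
- cams.get_calibration(name): a dict with "mtx" (3x3 intrinsics, pixels), "eye" and "attitude" of the camera in the world; the wrist camera has in their place "tool_from_camera" (4x4, takes a point from camera to tool coordinates, whose origin is the TCP and whose axes are the flange's). Camera axes: x right, y down, z forward; pixel columns grow to the right and rows downward; lengths in mm; the calibration is good to about 2 mm. A picture is of the moment at which its call begins: read the wrist's pose just before it. get_calibration takes no time and is no camera call.
- env.job_done(): hands the job in; it is judged then, once.
The state is a dict: "time_s": time; "qpos": joint angles; "qvel": joint speeds; "effort": joint torques, N m; "ee_pos": TCP position; "ee_rot": TCP orientation; "force": force on the tool from outside, world axes, zero at the start; "torque": the same for the moment, N m; "gripper_width": finger opening in mm; "gripper_force": force on a finger pad.
Only numpy, scipy, OpenCV 4.12 (cv2) and the standard library are available. Lean on these libraries where they do the work, as an engineer would, in place of code of your own. Each camera call takes 0.05 s, during which the arm holds its last target. There are 200 camera calls.

## Working session

There is one attempt and no reset: what is moved stays moved. The work goes in short steps, Python scripts to look and compute and a tool call to move; the robot and the scene stay as the last step left them, time stands still between calls to the robot, and variables do not carry over. Pictures are saved under pics/ and viewed, at most 13 in all, crops included, and the job is handed in when it is done.

Besides the shell and the picture viewer there is one more tool, called after "Call:" by a JSON object that holds its "fn" and its "kwargs". apply_moves: Moves the arm, as the interface text tells. Its arguments: {"type":"object","properties":{"deltas":{"type":"array"},"grip_force":{"type":"number"}},"required":["deltas"]}

```bash
mkdir -p pics; ls
python3 - <<'E'
from workcell import env,cams
import cv2,numpy as np
print(env.state())
for n in("scene","top"):
    c=cams.get_calibration(n);print(n,c)
    im=cams.grab_frame(n);cv2.imwrite(f"pics/{n}0.png",im)
print(cams.get_calibration("wrist"))
E
```

```text
pics
{'time_s': 0.0, 'qpos': array([ 7.17333501e+01,  1.83491329e+01,  8.97059132e+01, -1.04256550e-03,
        7.20422651e+01, -1.14399167e+00]), 'qvel': array([ 0.07480461, -0.11908564, -0.07196495,  0.03978327,  0.01519433,
       -0.01875699]), 'effort': array([-1.62465796e-03, -4.12478650e+01, -2.31964481e+01,  7.23564718e-02,
        4.60922986e-02, -1.50880983e-04]), 'ee_pos': array([169.12129743, 549.04691967, 213.14875123]), 'ee_rot': array([-1.79902688e+02, -9.51794159e-04,  1.62877663e+02]), 'force': array([-0.4232012 , -0.18373836,  1.07964502]), 'torque': array([-0.0019795 ,  0.03059647, -0.0627784 ]), 'gripper_force': 0.0, 'gripper_width': 91.41460424611665}
scene {'mtx': array([[481.59243648,   0.        , 255.30440604],
       [  0.        , 481.59243648, 192.58320084],
       [  0.        ,   0.        ,   1.        ]]), 'eye': array([  25.23908184,  797.81797798, 1210.86884462]), 'attitude': array([-136.43578379,    0.9168301 , -149.62598155])}
top {'mtx': array([[374.81707918,   0.        , 250.84589001],
       [  0.        , 374.81707918, 190.96123362],
       [  0.        ,   0.        ,   1.        ]]), 'eye': array([ 295.19587792, -118.18537562, 1408.37304273]), 'attitude': array([-168.38746444,    0.34130009,  -92.45885282])}
{'mtx': array([[272.12595376,   0.        , 257.49893838],
       [  0.        , 272.12595376, 188.73121044],
       [  0.        ,   0.        ,   1.        ]]), 'tool_from_camera': array([[ 2.33028240e-04, -9.55793710e-01, -2.94037973e-01,
         8.29869588e+01],
       [ 9.99999564e-01,  4.88634538e-04, -7.95834896e-04,
        -1.02250677e+00],
       [ 9.04331097e-04, -2.94037659e-01,  9.55793407e-01,
        -1.71755148e+02],
       [ 0.00000000e+00,  0.00000000e+00,  0.00000000e+00,
         1.00000000e+00]])}
```

View pics/top0.png

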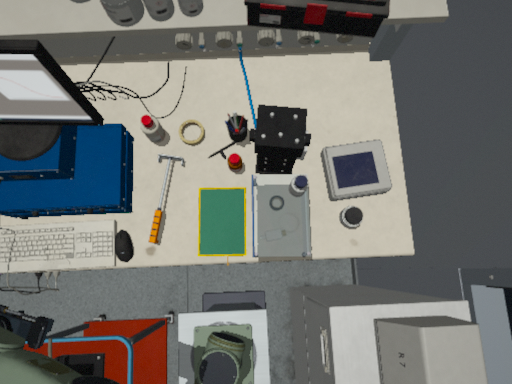

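View pics/scene0.png

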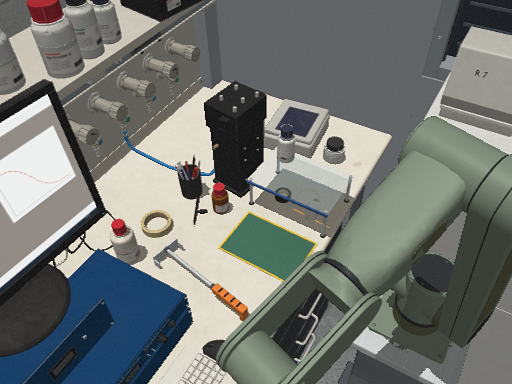

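```bash
cat > h.py <<'E'
from workcell import env,cams
import cv2,numpy as np
from scipy.spatial.transform import Rotation as R
def cam(n):
    c=cams.get_calibration(n)
    if n=="wrist":
        s=env.state();T=np.array(c["tool_from_camera"]);Rt=R.from_euler("xyz",s["ee_rot"],degrees=True).as_matrix()
        return c["mtx"],Rt@T[:3,3]+s["ee_pos"],Rt@T[:3,:3]
    return c["mtx"],np.array(c["eye"]),R.from_euler("xyz",c["attitude"],degrees=True).as_matrix()
def ray(C,uv,z=0):
    K,e,A=C;uv=np.atleast_2d(np.asarray(uv,float))
    d=np.c_[uv,np.ones(len(uv))]@np.linalg.inv(K).T@A.T
    return e+d*((z-e[2])/d[:,2])[:,None]
def proj(C,P):
    K,e,A=C;p=(np.atleast_2d(P)-e)@A@K.T
    return p[:,:2]/p[:,2:]
def big(im,lo,hi,ch=cv2.COLOR_BGR2HSV,close=True):
    m=cv2.inRange(cv2.cvtColor(im,ch),lo,hi)
    if close: m=cv2.morphologyEx(m,cv2.MORPH_CLOSE,np.ones((5,5)))
    cs,_=cv2.findContours(m,cv2.RETR_EXTERNAL,cv2.CHAIN_APPROX_NONE)
    return sorted(cs,key=cv2.contourArea)[::-1]
E
python3 - <<'E'
from h import *
np.set_printoptions(precision=1,suppress=True)
for n in("top","scene"):
    C=cam(n);im=cv2.imread(f"pics/{n}0.png")
    c=big(im,(60,90,50),(85,255,180))[0];r=cv2.boxPoints(cv2.minAreaRect(c));print(n,"mat green",cv2.contourArea(c),r.tolist(),ray(C,r)[:,:2])
    for c in big(im,(8,170,120),(20,255,255))[:3]:
        M=cv2.minAreaRect(c);print("orange",cv2.contourArea(c),M,ray(C,M[0],51)[:,:2],ray(C,M[0],38)[:,:2])
    for c in big(im,(100,120,50),(125,255,220))[:6]:
        M=cv2.minAreaRect(c);print("blue",cv2.contourArea(c),M, ray(C,cv2.boxPoints(M),112)[:,:2].tolist())
im=cv2.imread("pics/top0.png");s=cv2.imread("pics/scene0.png")
a=cv2.resize(im[140:270,140:320],(800,578),interpolation=2);cv2.imwrite("pics/a.png",a)
cv2.imwrite("pics/b.png",cv2.resize(s[110:340,130:370],(600,575),interpolation=2))
E
```

```text
top mat green 2644.0 [[200.0, 190.0], [243.0, 190.0], [243.0, 253.0], [200.0, 253.0]] [[597.1  72.7]
 [589.8 -92.3]
 [351.2 -83.1]
 [358.1  76.5]]
orange 162.0 ((155.15383911132812, 225.73077392578125), (6.0796003341674805, 32.75139617919922), 11.309932708740234) [[460.7 230.8]] [[462.3 234.2]]
orange 3.0 ((229.30003356933594, 163.09999084472656), (4.919349670410156, 1.3416407108306885), 63.43495178222656) [[684.5 -45.8]] [[688.3 -45.1]]
orange 0.0 ((239.0, 157.0), (0.0, 0.0), 0.0) [[706.7 -83.1]] [[710.7 -82.7]]
blue 8485.5 ((65.16597747802734, 170.15155029296875), (89.13523864746094, 134.1796417236328), 87.39744567871094) [[836.2048079621009, 802.429222093391], [837.6396586297201, 310.3014981099519], [505.96135788059985, 288.86862532191174], [504.97847706003074, 757.2159134554848]]
blue 58.0 ((130.0, 370.0), (26.0, 4.0), 90.0) [[30.16997684113545, 299.604857340213], [29.629405362648924, 286.6236125572158], [-48.36347620384913, 284.9900027231064], [-47.83447685034912, 297.80343038271724]]
blue 33.5 ((241.55149841308594, 60.07176971435547), (26.621400833129883, 3.0413174629211426), 8
[... 2322 characters left out ...]
02249]]
blue 28.0 ((207.47169494628906, 173.15093994140625), (4.39553689956665, 14.834939002990723), 74.05460357666016) [[772.5257233033739, -81.47171154105263], [742.4209487780183, -120.68150106325004], [727.7776082651941, -105.89940686330533], [757.7328332358354, -67.14318782449016]]
blue 0.5 ((103.0, 212.5), (1.0, 2.0), 90.0) [[935.1123930365685, 206.1120447232389], [929.7634607493574, 203.0771423392464], [926.9471988790916, 206.13595347330602], [932.2856579205503, 209.16532684118704]]
blue 0.0 ((83.0, 219.5), (1.0, 0.0), -90.0) [[962.8727637361966, 258.6586225150277], [962.8727637361966, 258.6586225150277], [965.7222820954862, 255.73681364476386], [965.7222820954862, 255.73681364476386]]
```

View pics/a.png

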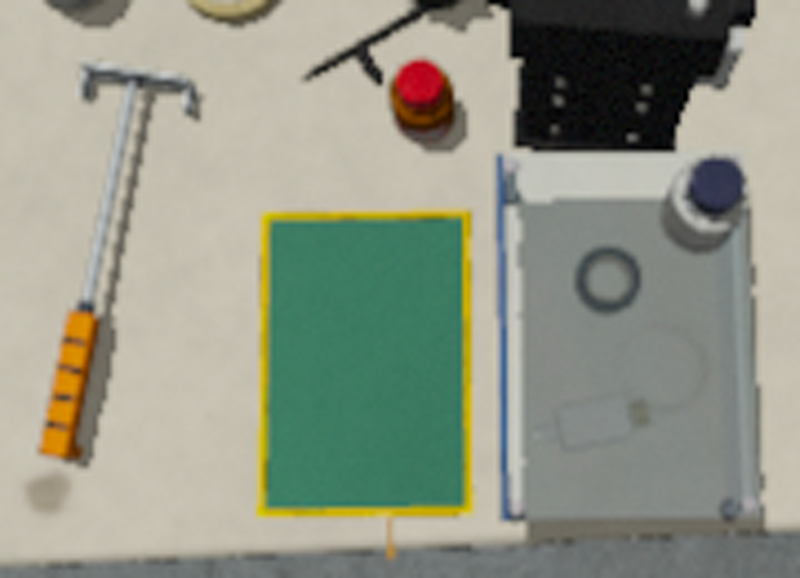

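View pics/b.png

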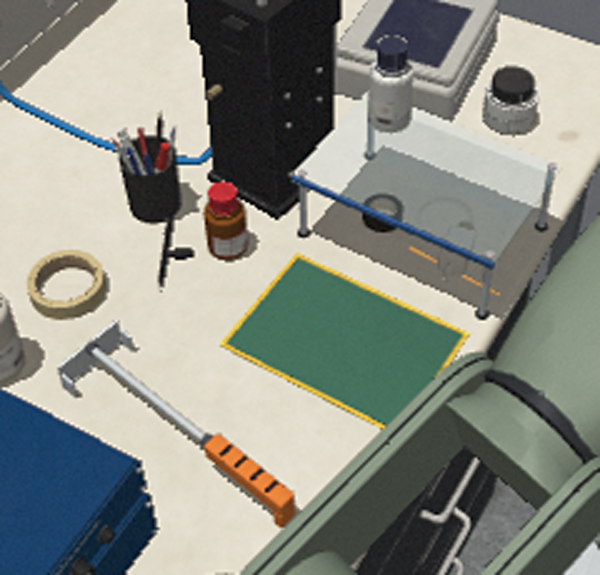

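Run:
```python
from h import *
np.set_printoptions(precision=1,suppress=True)
C=cam("top");S=cam("scene")
f=lambda L:np.array(L,float)/4.444+140-.4
g=lambda L:np.array(L,float)*np.array([240/600,.4])+[130,110]-.3
print("mat",ray(C,f([[263,213],[470,213],[470,515],[259,515]]))[:,:2].tolist(), ray(S,g([[299,255],[467,334],[222,345]]))[:,:2].tolist())
print("trim",ray(C,f([[502,155],[507,519]]),110)[:,:2].tolist(),ray(S,g([[293,177],[493,264]]),110)[:,:2].tolist())
print("posts foot",ray(S,g([[304,233],[483,314]]))[:,:2].tolist())
print("tape",ray(C,f([[608,280]]),15)[:,:2],ray(S,g([[383,213]]),10)[:,:2])
print("conn",ray(C,f([[556,405],[622,394],[634,430],[566,448]]),34)[:,:2].tolist(),ray(S,g([[455,228],[470,240],[440,265]]),30)[:,:2].tolist())
print("blade",ray(C,f([[82,70],[197,84],[140,76]]),42)[:,:2].tolist(),ray(S,g([[62,375],[118,327]]),42)[:,:2].tolist())
print("gripends",ray(C,f([[82,310],[59,455]]),51)[:,:2].tolist())
print("amber",ray(C,f([[418,80]]),108)[:,:2], "navy",ray(C,f([[716,186]]),245)[:,:2])
```

```text
mat [[607.0128490329789, 77.28151038599259], [599.0958750942615, -101.73458440941148], [341.7509713810425, -91.44330004207974], [349.3387723154843, 84.47041809606824]] [[597.218929821339, -100.06286425160567], [345.3830458951578, -90.93908400556859], [604.2285192240273, 76.42900953019227]]
trim [[621.8248521724495, -130.59729022096678], [333.8624397526126, -121.81061376218572]] [[620.8528094745582, -129.84361962904518], [334.59685160535497, -121.44955362430676]]
posts foot [[611.7254662846019, -137.59774635140514], [341.4405228658757, -130.0397008350693]]
tape [[ 532.6 -216.5]] [[ 531.7 -215. ]]
conn [[426.8960884062285, -166.48431558001732], [433.585559357899, -221.33546740561792], [403.616867046689, -229.45478431965418], [391.35821245750896, -172.90087640249584]] [[427.1816583849768, -221.08816539836414], [400.7081212407052, -211.44672942499244], [415.7344832378285, -152.99506508619095]]
blade [[729.7215793651467, 224.40201118655793], [712.8653044975123, 126.09926647894716], [722.1550410595455, 174.76934149712494]] [[725.1087735252414, 232.8507826581265], [710.4817258908446, 141.7921608461927]]
gripends [[520.4593938037744, 220.71080314421604], [402.33813593857656, 238.53716958979723]]
amber [[688.  -65.2]] navy [[ 558.2 -281.4]]
```

Call:
{"fn": "apply_moves", "kwargs": {"deltas": [[-0.03,-0.017,0,-0.03,1],[-0.07,-0.039,0,-0.06,1],[-0.11,-0.061,0,-0.09,1],[-0.15,-0.084,0,-0.115,1],[-0.19,-0.106,0,-0.115,1]]}}

```text
time_s: 0.6
ee_pos: [320.4, 390.7, 213.6]
ee_rot: [-180.0, -0.0, 169.5]
force: [0.3, 1.3, -0.1]
gripper_width: 91.0
gripper_force: 0.0
```

```bash
cat > to.py <<'E'
# usage: to.py x y z yaw -> delta in tool axes
import sys;from h import *
s=env.state();t=np.array([float(a) for a in sys.argv[1:4]])
Rt=R.from_euler("xyz",s["ee_rot"],degrees=True).as_matrix()
print(np.round(s["time_s"],1),np.round(s["ee_pos"],1),np.round(s["ee_rot"],2),np.round(s["force"],1),round(s["gripper_width"],1))
print("delta mm",np.round((t-s["ee_pos"])@Rt,1),"roll rad",round(-np.radians((float(sys.argv[4])-s["ee_rot"][2]+180)%360-180),4))
E
python3 to.py 476 229 150 169.5
```

```text
0.6 [320.4 390.7 213.6] [-1.7997e+02 -1.0000e-02  1.6952e+02] [ 0.3  1.3 -0.1] 91.0
delta mm [-182.4 -130.6   63.7] roll rad 0.0004
```

Call:
{"fn": "apply_moves", "kwargs": {"deltas": [[-0.04,-0.028,0,0,1],[-0.08,-0.056,0,0,1],[-0.12,-0.084,0.0,0,1],[-0.155,-0.11,0.0,0,1],[-0.182,-0.13,0.0,0,1]]}}

```text
time_s: 1.1
ee_pos: [476.1, 229.0, 213.6]
ee_rot: [-180.0, -0.0, 169.4]
force: [0.4, 0.4, -0.4]
gripper_width: 91.0
gripper_force: 0.0
```

```bash
python3 - <<'E'
from h import *
np.set_printoptions(precision=1,suppress=True)
C=cam("wrist");im=cams.grab_frame("wrist");cv2.imwrite("pics/w1.png",im)
c=max(big(im,(8,150,80),(22,255,255)),key=cv2.contourArea);M=cv2.minAreaRect(c);b=cv2.boxPoints(M)
print(M,ray(C,b,51)[:,:2].tolist(),ray(C,M[0],51))
print(proj(C,[[461,231,51],[722,175,42]]))
E
python3 to.py 476 229 150 169.5
```

```text
((366.0, 318.9999694824219), (241.99996948242188, 17.999996185302734), -0.0) [[710.1871751675831, 164.26535488582692], [677.5527069574325, 170.83531473549226], [743.3955594512088, 524.7244423699898], [777.5658448552555, 526.6893662047669]] [[727.  346.8  51. ]]
[[258.  162. ]
 [253.5 328.5]]
1.2 [479.2 226.1 213.5] [-179.83    0.19  169.27] [ 3.1 -2.6  0.3] 90.9
delta mm [ 3.9  2.4 63.5] roll rad -0.004
```

View pics/w1.png

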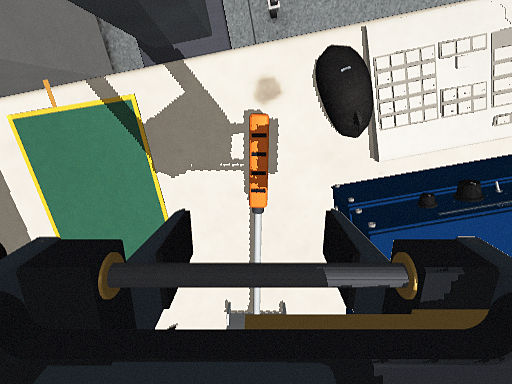

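```bash
python3 - <<'E'
from h import *
np.set_printoptions(precision=1,suppress=True)
C=cam("wrist");im=cams.grab_frame("wrist")
m=cv2.inRange(cv2.cvtColor(im,cv2.COLOR_BGR2HSV),(8,150,80),(22,255,255));m[215:]=0;m[:105]=0;m[:,:240]=0;m[:,280:]=0
v,u=np.nonzero(m);P=[]
for r in (120,140,160,180,200):
    q=u[v==r];P.append([(q.min()+q.max())/2,r])
print(P,v.min(),v.max(),ray(C,P,51)[:,:2].tolist())
print("ends",ray(C,[[259,v.min()],[258,v.max()]],51)[:,:2].tolist())
print("cheek",ray(C,[[227,303],[284,303]],30)[:,:2].tolist(),"shaft",ray(C,[[257,225],[257.5,295]],43)[:,:2].tolist())
E
python3 to.py 476 229 19 169.5
```

```text
[[np.float64(261.0), 120], [np.float64(260.5), 140], [np.float64(260.0), 160], [np.float64(259.5), 180], [np.float64(260.0), 200]] 110 204 [[415.2126618729568, 240.59920824154545], [438.3456101207636, 235.69473998390154], [462.5033802687735, 230.5729969359697], [487.7556165464746, 225.21921366840675], [514.4187438741178, 220.89688540056486]]
ends [[403.51733315063603, 240.36759068032367], [519.3934121183539, 217.30847976244445]]
cheek [[681.1458863290306, 137.15152332769935], [697.5192289139317, 225.22310718988285]] shaft [[552.2776362505898, 209.69129829220395], [664.990153732907, 189.06383692608122]]
1.2 [477.1 228.3 213.4] [-1.7993e+02  4.0000e-02  1.6920e+02] [-0.2 -0.9 -0.9] 91.0
delta mm [  1.3   0.7 194.4] roll rad -0.0053
```

Call:
{"fn": "apply_moves", "kwargs": {"deltas": [[0,-0.001,0.04,0,1],[0,-0.001,0.08,0,1],[0,-0.001,0.12,0,1],[0,-0.001,0.15,0,1],[0,-0.001,0.17,0,1]], "grip_force": 40}}

```text
time_s: 1.7
ee_pos: [472.4, 230.3, 41.4]
ee_rot: [-179.9, -0.2, 169.5]
force: [-0.0, -0.2, 0.4]
gripper_width: 91.1
gripper_force: 0.0
```

Call:
{"fn": "apply_moves", "kwargs": {"deltas": [[0,0,0.012,0,1],[0,0,0.024,0,1],[0,0,0.024,0,1],[0,0,0.024,0,0],[0,0,0.024,0,-0.6]]}}

```text
time_s: 2.2
ee_pos: [475.4, 230.7, 20.9]
ee_rot: [179.9, 0.1, 169.5]
force: [1.2, -0.2, -0.5]
gripper_width: 78.2
gripper_force: 0.0
```

Call:
{"fn": "apply_moves", "kwargs": {"deltas": [[0,0,0,0,-1],[0,0,0,0,-1],[0,0,0,0,-1],[0,0,0,0,-1],[0,0,0,0,-1]]}}

```text
time_s: 2.7
ee_pos: [474.7, 230.3, 20.0]
ee_rot: [180.0, 0.0, 169.5]
force: [-0.3, -0.2, 0.8]
gripper_width: 38.0
gripper_force: 0.0
```

Call:
{"fn": "apply_moves", "kwargs": {"deltas": [[0,0,0,0,-1],[0,0,0,0,-1],[0,0,0,0,-1],[0,0,0,0,-1],[0,0,0,0,-1]]}}

```text
time_s: 3.2
ee_pos: [474.6, 230.2, 19.9]
ee_rot: [-180.0, -0.0, 169.5]
force: [1.2, -0.7, 0.1]
gripper_width: 24.0
gripper_force: 39.9
```

```bash
python3 to.py 475 230 100 90
```

```text
3.2 [474.6 230.2  19.9] [-180.     -0.    169.47] [ 1.2 -0.7  0.1] 24.0
delta mm [ -0.4  -0.2 -80.1] roll rad 1.387
```

Call:
{"fn": "apply_moves", "kwargs": {"deltas": [[0,0,-0.02,0,-1],[0,0,-0.05,0,-1],[0,0,-0.08,0.1,-1],[0,0,-0.08,0.23,-1],[0,0,-0.08,0.36,-1]]}}

```text
time_s: 3.7
ee_pos: [474.9, 230.4, 100.9]
ee_rot: [179.9, 0.1, 148.5]
force: [-0.4, -0.2, -1.8]
gripper_width: 23.8
gripper_force: 39.9
```

Call:
{"fn": "apply_moves", "kwargs": {"deltas": [[0,0,0,0.13,-1],[0,0,0,0.26,-1],[0,0,0,0.39,-1],[0,0,0,0.52,-1],[0,0,0,0.65,-1]]}}

```text
time_s: 4.2
ee_pos: [474.3, 230.1, 99.6]
ee_rot: [-180.0, -0.0, 111.3]
force: [-0.3, -0.4, -1.7]
gripper_width: 24.1
gripper_force: 39.9
```

Call:
{"fn": "apply_moves", "kwargs": {"deltas": [[0,0,0,0.13,-1],[0,0,0,0.26,-1],[0,0,0,0.36,-1],[0,0,0,0.407,-1],[0,0,0,0.407,-1]]}}

```text
time_s: 4.7
ee_pos: [474.3, 230.1, 99.6]
ee_rot: [-180.0, 0.0, 88.3]
force: [-0.4, 0.7, -2.2]
gripper_width: 24.1
gripper_force: 39.9
```

```bash
python3 to.py 543 162 66 88.3
python3 - <<'E'
from h import *
for n in("top","scene"):
    im=cams.grab_frame(n);cv2.imwrite(f"pics/{n}1.png",im)
im=cv2.imread("pics/top1.png");s=cv2.imread("pics/scene1.png")
cv2.imwrite("pics/c.png",np.hstack([cv2.resize(im[140:270,140:320],(415,300),interpolation=2),cv2.resize(s[110:340,130:370],(313,300),interpolation=2)]))
E
```

```text
4.7 [474.3 230.1  99.6] [-1.7996e+02  1.0000e-02  8.8290e+01] [-0.4  0.7 -2.2] 24.1
delta mm [-66.1  70.7  33.6] roll rad -0.0001
```

View pics/c.png

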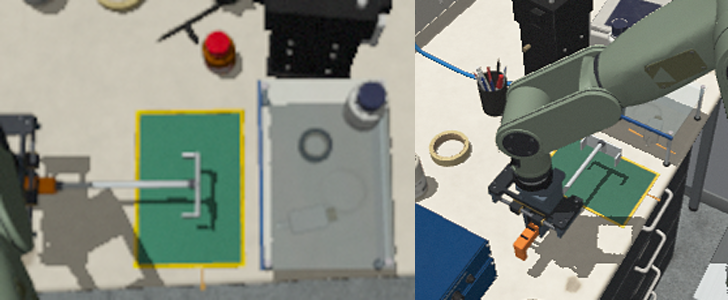

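Call:
{"fn": "apply_moves", "kwargs": {"deltas": [[-0.01,0.015,0,0,-1],[-0.03,0.035,0.01,0,-1],[-0.05,0.055,0.02,0,-1],[-0.06,0.071,0.033,0,-1],[-0.06,0.071,0.033,0,-1]]}}

```text
time_s: 5.3
ee_pos: [545.4, 165.9, 65.3]
ee_rot: [-179.9, 0.1, 88.2]
force: [-0.1, 0.3, -1.4]
gripper_width: 23.6
gripper_force: 39.9
```

```bash
python3 to.py 538.5 -3 66 88.3
python3 - <<'E'
from h import *
C=cam("top");print("old head",ray(C,[[197/2.306+140-.3,183/2.306+140-.3]],122), "ends y",ray(C,[[192/2.306+140,154/2.306+140],[192/2.306+140,216/2.306+140]],110))
im=cams.grab_frame("top");s=cams.grab_frame("scene")
cv2.imwrite("pics/d.png",np.hstack([cv2.resize(im[170:260,190:320],(433,300),interpolation=2),cv2.resize(s[150:290,200:370],(364,300),interpolation=2)]))
E
```

```text
5.3 [545.4 165.9  65.3] [-1.7994e+02  6.0000e-02  8.8160e+01] [-0.1  0.3 -1.4] 23.6
delta mm [-169.1   -1.5   -0.5] roll rad -0.0025
old head [[464.62336089 -28.932857   122.        ]] ends y [[509.7683439  -22.81030534 110.        ]
 [415.71950408 -20.16727551 110.        ]]
```

View pics/d.png

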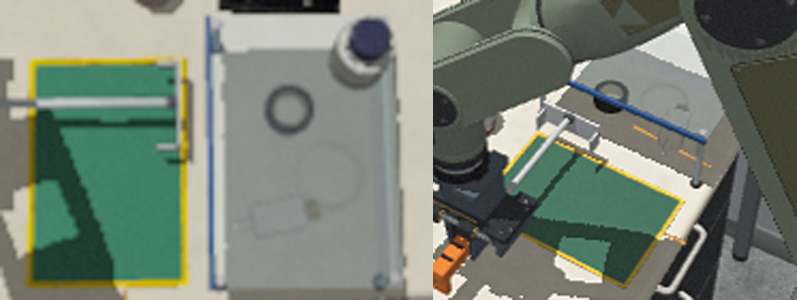

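Run:
```python
from h import *
S=cam("scene");h=45.4;d=np.array([-.0297,-.9996,0]);n=np.array([.9996,-.0297,0]);t=np.array([545.4,165.9,h]);H=t+257*d
P=[H+a*n+np.array([0,0,z]) for a in(48,-48) for z in(0,42)]+[H-22*d+a*n+np.array([0,0,z]) for a in(48,-48) for z in(0,30)]
p=proj(S,P);print(np.round((p-[200,150])*[364/170,300/140]+[433,0]))
```

```text
[[542. 119.]
 [541. 100.]
 [596. 143.]
 [597. 125.]
 [534. 128.]
 [533. 114.]
 [589. 153.]
 [589. 140.]]
```

Call:
{"fn": "apply_moves", "kwargs": {"deltas": [[-0.015,0,0,0,-1],[-0.035,-0.001,0,0,-1],[-0.055,-0.001,0,0,-1],[-0.075,-0.001,0,0,-1],[-0.095,-0.001,0,0,-1]]}}

```text
time_s: 5.9
ee_pos: [539.4, 72.3, 67.8]
ee_rot: [180.0, 0.0, 88.4]
force: [0.3, 0.1, -0.9]
gripper_width: 23.8
gripper_force: 39.9
```

Call:
{"fn": "apply_moves", "kwargs": {"deltas": [[-0.02,0,0,0,-1],[-0.04,0,0,0,-1],[-0.06,0,0,0,-1],[-0.073,0,0,0,-1],[-0.073,0,0,0,-1]]}}

```text
time_s: 6.4
ee_pos: [537.5, -1.0, 67.5]
ee_rot: [180.0, 0.0, 88.2]
force: [0.5, 0.5, -2.0]
gripper_width: 23.8
gripper_force: 39.9
```

```bash
python3 to.py 538.5 -3 22 88.3
python3 - <<'E'
from h import *
im=cams.grab_frame("top");s=cams.grab_frame("scene")
cv2.imwrite("pics/e.png",np.hstack([cv2.resize(im[170:260,190:320],(433,300),interpolation=2),cv2.resize(s[150:290,200:370],(364,300),interpolation=2)]))
E
```

```text
6.4 [537.5  -1.   67.5] [1.7996e+02 1.0000e-02 8.8200e+01] [ 0.5  0.5 -2. ] 23.8
delta mm [-2.   1.1 45.5] roll rad -0.0018
```

View pics/e.png

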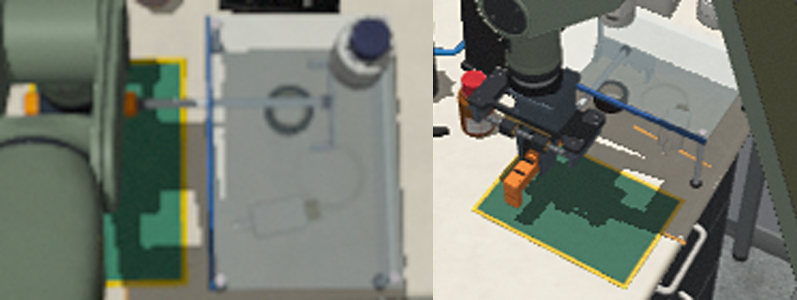

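Call:
{"fn": "apply_moves", "kwargs": {"deltas": [[-0.004,0,0.01,0,-1],[-0.004,0,0.02,0,-1],[-0.004,0,0.032,0,-1],[-0.004,0,0.042,0,-1],[-0.004,0,0.0445,0,-1]]}}

```text
time_s: 7.0
ee_pos: [536.4, -3.5, 20.5]
ee_rot: [-179.8, -0.0, 88.3]
force: [-0.3, -0.4, -0.9]
gripper_width: 24.1
gripper_force: 39.9
```

Call:
{"fn": "apply_moves", "kwargs": {"deltas": [[0.005,0,0,0,-1],[0.013,0,0,0,-1],[0.025,0,0,0,-1],[0.038,0,0,0,-1],[0.052,0,0,0,-1]]}}

```text
time_s: 7.5
ee_pos: [539.4, 49.6, 22.8]
ee_rot: [180.0, -0.0, 88.3]
force: [-0.1, -0.5, -2.0]
gripper_width: 23.9
gripper_force: 39.9
```

Call:
{"fn": "apply_moves", "kwargs": {"deltas": [[0.015,0,0,0,-1],[0.03,0,0,0,-1],[0.045,0,0,0,-1],[0.06,0,0,0,-1],[0.075,0,0,0,-1]]}}

```text
time_s: 8.0
ee_pos: [541.4, 124.6, 22.4]
ee_rot: [-180.0, -0.0, 88.3]
force: [-0.2, 0.5, -1.4]
gripper_width: 23.8
gripper_force: 39.9
```

Call:
{"fn": "apply_moves", "kwargs": {"deltas": [[0.014,0,0,0,-1],[0.028,0,0,0,-1],[0.042,0,0,0,-1],[0.055,0,0,0,-1],[0.066,0,0,0,-1]]}}

```text
time_s: 8.5
ee_pos: [543.5, 190.3, 22.4]
ee_rot: [180.0, -0.0, 88.3]
force: [0.2, -0.7, -1.8]
gripper_width: 23.9
gripper_force: 39.9
```

Call:
{"fn": "apply_moves", "kwargs": {"deltas": [[0.01,0,0,0,-1],[0.018,0,0,0,-1],[0.024,0,0,0,-1],[0.028,0,0,0,-1],[0.03,0,0,0,-1]]}}

```text
time_s: 9.0
ee_pos: [544.3, 219.4, 22.4]
ee_rot: [-180.0, -0.0, 88.3]
force: [0.4, -0.4, -1.4]
gripper_width: 23.5
gripper_force: 39.9
```

Call:
{"fn": "apply_moves", "kwargs": {"deltas": [[-0.005,0,0,0,-1],[-0.01,0,-0.01,0,-1],[-0.01,0,-0.025,0,-1],[-0.01,0,-0.04,0,-1],[-0.01,0,-0.045,0,-1]]}}

```text
time_s: 9.5
ee_pos: [545.2, 208.8, 69.7]
ee_rot: [179.8, -0.1, 88.2]
force: [0.6, 0.4, -2.5]
gripper_width: 23.7
gripper_force: 39.9
```

```bash
python3 to.py 424 162 67.5 88.3
python3 - <<'E'
from h import *
im=cams.grab_frame("top");s=cams.grab_frame("scene")
cv2.imwrite("pics/f.png",np.hstack([cv2.resize(im[170:260,190:320],(433,300),interpolation=2),cv2.resize(s[150:290,200:370],(364,300),interpolation=2)]))
C=cam("top")
m=cv2.inRange(im,(0,0,0),(60,60,60));print(proj(C,[[540,-5,10],[412,-195,17]]))
E
```

```text
9.5 [545.2 208.8  69.7] [ 1.7981e+02 -7.0000e-02  8.8230e+01] [ 0.6  0.4 -2.5] 23.7
delta mm [ -50.5 -119.7    1.7] roll rad -0.0012
[[220.396687   203.32799255]
 [272.47622745 234.87239394]]
```

View pics/f.png

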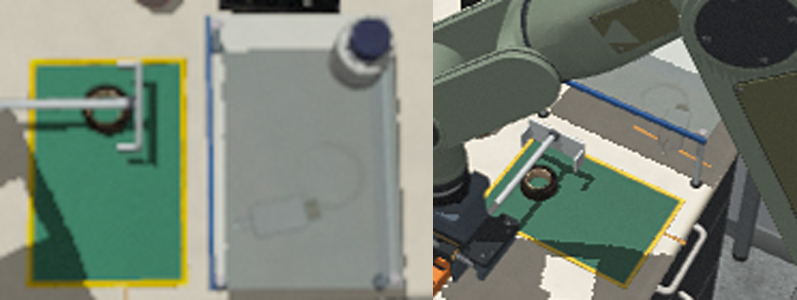

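Call:
{"fn": "apply_moves", "kwargs": {"deltas": [[0,-0.02,0,0,-1],[-0.01,-0.05,0,0,-1],[-0.025,-0.085,0.001,0,-1],[-0.04,-0.11,0.001,0,-1],[-0.05,-0.1165,0.001,0,-1]]}}

```text
time_s: 10.1
ee_pos: [422.0, 161.1, 65.6]
ee_rot: [-179.7, 0.1, 88.3]
force: [0.1, -0.1, -1.1]
gripper_width: 24.1
gripper_force: 39.9
```

Call:
{"fn": "apply_moves", "kwargs": {"deltas": [[0,0,0,0,-1],[-0.01,0,0,0,-1],[-0.03,0,0,0,-1],[-0.05,0,0,0,-1],[-0.07,0,0,0,-1]]}}

```text
time_s: 10.6
ee_pos: [425.9, 92.0, 66.5]
ee_rot: [179.9, -0.0, 88.3]
force: [0.5, 0.1, -1.4]
gripper_width: 24.2
gripper_force: 39.9
```

```bash
python3 to.py 422 -5 67.5 88.3
```

```text
10.6 [425.9  92.   66.5] [ 1.799e+02 -2.000e-02  8.830e+01] [ 0.5  0.1 -1.4] 24.2
delta mm [-97.  -1.  -1.] roll rad 0.0
```

Call:
{"fn": "apply_moves", "kwargs": {"deltas": [[-0.02,0,0,0,-1],[-0.04,0,0,0,-1],[-0.06,-0.001,0,0,-1],[-0.08,-0.001,0,0,-1],[-0.097,-0.001,0,0,-1]]}}

```text
time_s: 11.1
ee_pos: [421.8, -5.7, 66.5]
ee_rot: [179.9, 0.0, 88.3]
force: [0.1, -0.7, -0.8]
gripper_width: 23.9
gripper_force: 39.9
```

```bash
python3 to.py 422 -6 23 88.3
python3 - <<'E'
from h import *
im=cams.grab_frame("top");s=cams.grab_frame("scene")
cv2.imwrite("pics/g.png",np.hstack([cv2.resize(im[170:260,190:320],(433,300),interpolation=2),cv2.resize(s[150:290,200:370],(364,300),interpolation=2)]))
E
```

```text
11.1 [421.8  -5.7  66.5] [1.799e+02 1.000e-02 8.825e+01] [ 0.1 -0.7 -0.8] 23.9
delta mm [-0.3  0.1 43.5] roll rad -0.0008
```

View pics/g.png

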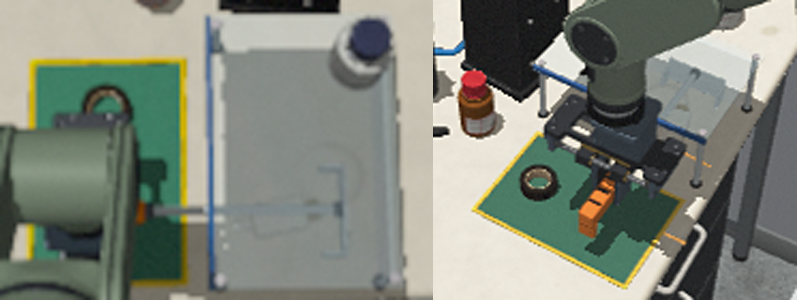

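Call:
{"fn": "apply_moves", "kwargs": {"deltas": [[-0.002,0,0.01,0,-1],[-0.002,0,0.02,0,-1],[-0.002,0,0.032,0,-1],[-0.002,0,0.042,0,-1],[-0.002,0,0.0435,0,-1]]}}

```text
time_s: 11.7
ee_pos: [418.9, -5.7, 21.3]
ee_rot: [-179.8, -0.0, 88.3]
force: [-0.1, -0.7, -1.5]
gripper_width: 23.6
gripper_force: 39.9
```

Call:
{"fn": "apply_moves", "kwargs": {"deltas": [[0.005,0,0,0,-1],[0.013,0,0,0,-1],[0.023,0,0,0,-1],[0.034,0,0,0,-1],[0.046,0,0,0,-1]]}}

```text
time_s: 12.2
ee_pos: [421.6, 40.9, 23.2]
ee_rot: [180.0, -0.0, 88.3]
force: [-0.8, -0.1, -1.6]
gripper_width: 23.8
gripper_force: 39.9
```

Call:
{"fn": "apply_moves", "kwargs": {"deltas": [[0.013,0,0,0,-1],[0.027,0,0,0,-1],[0.041,0,0,0,-1],[0.055,0,0,0,-1],[0.069,0,0,0,-1]]}}

```text
time_s: 12.7
ee_pos: [423.4, 110.1, 23.1]
ee_rot: [180.0, -0.0, 88.3]
force: [0.1, -0.7, -2.3]
gripper_width: 24.2
gripper_force: 39.9
```

Call:
{"fn": "apply_moves", "kwargs": {"deltas": [[0.014,0,0,0,-1],[0.028,0,0,0,-1],[0.042,0,0,0,-1],[0.053,0,0,0,-1],[0.063,0,0,0,-1]]}}

```text
time_s: 13.2
ee_pos: [425.3, 172.8, 23.0]
ee_rot: [180.0, -0.0, 88.3]
force: [-0.5, -0.1, -1.6]
gripper_width: 23.4
gripper_force: 39.9
```

Call:
{"fn": "apply_moves", "kwargs": {"deltas": [[0.01,0,0,0,-1],[0.018,0,0,0,-1],[0.024,0,0,0,-1],[0.028,0,0,0,-1],[0.03,0,0,0,-1]]}}

```text
time_s: 13.7
ee_pos: [426.3, 201.9, 22.9]
ee_rot: [-180.0, 0.0, 88.3]
force: [-0.4, -1.6, -2.4]
gripper_width: 24.0
gripper_force: 39.9
```

Call:
{"fn": "apply_moves", "kwargs": {"deltas": [[-0.005,0,0,0,-1],[-0.01,0,-0.005,0,-1],[-0.01,0,-0.02,0,-1],[-0.01,0,-0.04,0,-1],[-0.01,0,-0.06,0,-1]]}}

```text
time_s: 14.2
ee_pos: [425.7, 190.8, 83.8]
ee_rot: [-180.0, 0.0, 88.2]
force: [0.9, -0.7, -1.5]
gripper_width: 23.7
gripper_force: 39.9
```

```bash
python3 to.py 475 230 100 88.3
python3 - <<'E'
from h import *
im=cams.grab_frame("top");s=cams.grab_frame("scene")
cv2.imwrite("pics/k.png",np.hstack([cv2.resize(im[170:260,190:320],(433,300),interpolation=2),cv2.resize(s[150:290,200:370],(364,300),interpolation=2)]))
E
```

```text
14.2 [425.7 190.8  83.8] [-1.7997e+02  1.0000e-02  8.8230e+01] [ 0.9 -0.7 -1.5] 23.7
delta mm [ 40.7  48.1 -16.3] roll rad -0.0013
```

View pics/k.png

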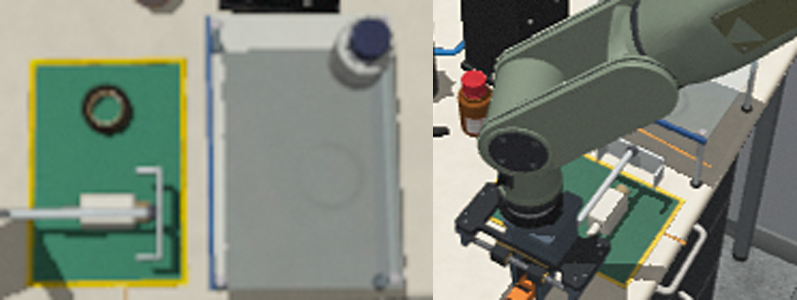

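Call:
{"fn": "apply_moves", "kwargs": {"deltas": [[0,0,-0.02,0,-1],[0.02,0.015,-0.02,0,-1],[0.035,0.035,-0.02,0,-1],[0.041,0.048,-0.02,0,-1],[0.041,0.048,-0.02,0,-1]]}}

```text
time_s: 14.8
ee_pos: [476.4, 231.5, 102.0]
ee_rot: [180.0, -0.0, 88.3]
force: [-1.1, -0.5, -0.9]
gripper_width: 24.1
gripper_force: 39.9
```

Call:
{"fn": "apply_moves", "kwargs": {"deltas": [[0,0,0,-0.09,-1],[0,0,0,-0.21,-1],[0,0,0,-0.34,-1],[0,0,0,-0.47,-1],[0,0,0,-0.6,-1]]}}

```text
time_s: 15.3
ee_pos: [473.5, 230.1, 102.0]
ee_rot: [-179.8, -0.0, 122.9]
force: [0.3, -0.5, -0.8]
gripper_width: 23.7
gripper_force: 39.9
```

Call:
{"fn": "apply_moves", "kwargs": {"deltas": [[0,0,0,-0.13,-1],[0,0,0,-0.26,-1],[0,0,0,-0.39,-1],[0,0,0,-0.52,-1],[0,0,0,-0.62,-1]]}}

```text
time_s: 15.8
ee_pos: [473.5, 230.0, 102.1]
ee_rot: [-179.9, -0.1, 158.4]
force: [0.4, 0.7, -1.4]
gripper_width: 23.6
gripper_force: 39.9
```

Call:
{"fn": "apply_moves", "kwargs": {"deltas": [[0,0,0,-0.1,-1],[0,0,0,-0.18,-1],[0,0,0,-0.195,-1],[0,0,0.02,-0.195,-1],[0,0,0.04,-0.195,-1]]}}

```text
time_s: 16.3
ee_pos: [474.7, 230.8, 62.6]
ee_rot: [180.0, 0.0, 169.3]
force: [0.2, 0.3, -1.9]
gripper_width: 23.7
gripper_force: 39.9
```

```bash
python3 to.py 475 230 20.5 169.4
```

```text
16.3 [474.7 230.8  62.6] [1.7998e+02 2.0000e-02 1.6925e+02] [ 0.2  0.3 -1.9] 23.7
delta mm [-0.4 -0.7 42.1] roll rad -0.0026
```

Call:
{"fn": "apply_moves", "kwargs": {"deltas": [[0,0,0.015,0,-1],[0,0,0.03,0,-1],[0,0,0.037,0,-1],[0,0,0.0415,0,-1],[0,0,0.0415,0,-1]]}}

```text
time_s: 16.8
ee_pos: [474.8, 231.0, 21.2]
ee_rot: [-180.0, -0.0, 169.3]
force: [-0.2, -0.9, -0.5]
gripper_width: 23.7
gripper_force: 39.9
```

Call:
{"fn": "apply_moves", "kwargs": {"deltas": [[0,0,0,0,-0.4],[0,0,0,0,0],[0,0,0,0,0.3],[0,0,0,0,0.5],[0,0,0,0,0.5]]}}

```text
time_s: 17.3
ee_pos: [475.3, 231.3, 21.7]
ee_rot: [180.0, 0.0, 169.4]
force: [0.2, 0.1, -0.7]
gripper_width: 56.4
gripper_force: 0.0
```

Call:
{"fn": "apply_moves", "kwargs": {"deltas": [[0,0,0,0,0.5],[0,0,0,0,0.5],[0,0,0,0,0.5],[0,0,-0.01,0,0.5],[0,0,-0.03,0,0.5]]}}

```text
time_s: 17.8
ee_pos: [474.1, 230.8, 51.0]
ee_rot: [-179.9, -0.2, 169.4]
force: [0.6, 0.4, 0.2]
gripper_width: 68.2
gripper_force: 0.0
```

Call:
{"fn": "apply_moves", "kwargs": {"deltas": [[0,0,-0.03,0,0.5],[0,0,-0.07,0,0.5],[0,0,-0.11,0,0.5],[0.02,0,-0.13,0,0.5],[0.06,0.04,-0.13,0,0.5]]}}

```text
time_s: 18.3
ee_pos: [429.7, 275.2, 185.9]
ee_rot: [179.7, 0.4, 169.0]
force: [0.7, 1.3, -0.4]
gripper_width: 68.0
gripper_force: 0.0
```

Call:
{"fn": "apply_moves", "kwargs": {"deltas": [[0.04,0.04,0,0,0.5],[0.08,0.08,0,0,0.5],[0.1,0.1,0,0,0.5],[0.1,0.1,0,0,0.5],[0.1,0.1,0,0,0.5]]}}

```text
time_s: 18.8
ee_pos: [347.0, 393.3, 181.9]
ee_rot: [-180.0, 0.0, 169.5]
force: [-0.7, 0.2, 0.8]
gripper_width: 68.0
gripper_force: 0.0
```

Run:
```python
from h import *
im=cams.grab_frame("top");s=cams.grab_frame("scene");print(env.state()["time_s"])
C=cam("top")
f=lambda v:ray(C,v,20)[:,:2]
x=im[185:260,195:250]
cv2.imwrite("pics/z.png",np.hstack([cv2.resize(im[140:270,140:320],(415,300),interpolation=2),cv2.resize(s[110:340,130:370],(313,300),interpolation=2)]))
c=[c for c in big(x,(0,0,150),(179,70,255),close=False) if cv2.contourArea(c)>20][:3]
for k in c:print(cv2.contourArea(k),f(np.array(cv2.minAreaRect(k)[0])+[195,185]))
```

```text
18.9
529.5 [[467.56694813  -9.90055357]]
149.5 [[429.07032786   2.26102841]]
```

View pics/z.png

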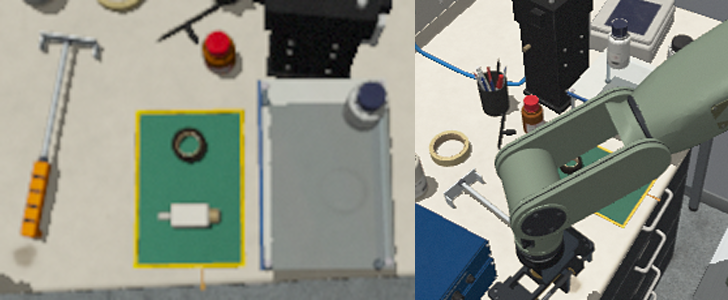

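Both parts lie near the mat's middle (tape at crop 189,145; connector at 190,215), and the scoop is flat at its old place. Handing in.

```bash
python3 -c "
from workcell import env
print(env.job_done())"
```

```text
the job is handed in; nothing more can be done
None
```

The tape and the connector are both out on the green mat, the scoop lies flat and released in its original spot off the mat, and the job was handed in at about 19 s; the hand-in gave back no verdict.

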